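# Fit the T-handle to the clay extruder and lock it

### The job

Pull the black protective cap off the slanting square shaft of the clay extruder and put it in the oval dish. Then fit the T-handle onto the shaft, square to square and fully home against the collar, turn it clockwise (seen looking down on the shaft end) until it stops, and let go, leaving the handle on the shaft. Leave the jar, the thread spool and the small clay cup where they stand.

Things in the scene. Friction and masses are not known exactly. Their poses are not given: they have to be found in the camera images.
- extruder: bench clay extruder, fixed: grey base plate 170x110x14 mm, slanting aluminium barrel 68 mm across, grey flange 80 mm across at its upper end. Origin at table level, z up; the barrel's axis lies in its x-z plane, 25 degrees from vertical, upper end towards -x (the robot). The shaft's seat is at (-6, 0, 178) mm in this frame.
- shaft_seat (a point): centre of the upper face of the dark round collar (38 mm across) on which the handle seats. z points outward along the shaft; x and y are square to the shaft's flats and turn with it. From here rises the steel shaft, 16x16 mm square, 26 mm long, the last 6 mm stepped down to 10 mm. A lug on the collar meets a pin on the flange at the stop.
- shaft_tip (a point): centre of the shaft's free end, 26 mm along z from shaft_seat, same axes
- drive (a joint): turn of the square shaft in rad, range 0 to 1.4, growing clockwise as seen looking down on the shaft end (negative about shaft_seat's z); 1.4 is the stop. It starts between 0 and 0.4, turns with light friction (0.15 N m) and stays where it is left.
- shaft_cap: black rubber-like round cap, 32 mm across and 42 mm tall, 40 g, slipped loosely over the shaft with its open rim on the collar. Hollow from below (bore 26 mm across, 31 mm deep). Origin at the centre of its open rim, z along its axis towards its closed end.
- cap_middle (a point): middle of the cap, on its axis, 21 mm from the open rim
- handle: T-handle, 150 g, standing bore down on the table: dark steel hub 30x30x30 mm with a round shoulder 37 mm across at its top, and a brown wooden grip bar 74 mm long (x), 18 thick (y), at z = 30.5 to 58.5 mm. Square bore 18x18 mm, 28 mm deep from below, flats parallel to x and y; any quarter turn fits. Origin: centre of the hub's underside, z up.
- dish: oval bisque dish, 146x165 mm, rim 24 mm high, fixed on the table; its inner floor is about 9 mm above the table. Origin at the centre of its underside.
- jar: plastic jar with black lid, 58 mm across, 76 mm tall, a bystander; origin at the centre of its underside
- spool: spool of dark thread, 29x36x29 mm, a bystander; origin at the centre of its underside
- cup: bisque cup, 68 mm across, 64 mm tall, a bystander; origin at the centre of its underside
Things that resemble listed ones, but are neither listed nor needed, are in the scene too. Several things look just like the handle: the one meant starts farthest from the robot's base.

How it is judged:
By the outcome, as a careful person would: the job done as asked, in the order asked, and still so for the second after the job is handed in, with the robot touching nothing.
It also fails if it takes over 64 s, if anything falls off the work surface, if the arm or the gripper's body presses on something with over 40 N, if the wrist force passes 120 N, or if a joint passes its speed limit or range.

### The arm

A 7-joint arm with a two-finger parallel gripper is mounted at the origin on a cart in front of the work surface, level with it; the furniture and walls round the work are solid. World frame = base frame: x ahead of the robot, y to its left, z up, the work surface at z = 0. Lengths are in m, angles in degrees, forces in N, time in s.
With the tool pointing down it reaches from about 0.4 to 0.85 m from the base axis. Payload 4.5 kg.
Tool frame: the origin (TCP) lies at the very end of the fingers, on their centre line; the grasp point (between the pads) lies 19 mm behind it; z points along the fingers, y is the line along which they close (so a half turn about z gives the same grasp; the last joint's range is limited). The gripper opens to 85 mm and grips with 20 to 120 N. Pads are 22 mm wide; open, the fingers measure 114 mm over their backs; the gripper's body (76 mm by 85 mm) begins 54 mm behind the grasp point. The pads swing forward as they close: fully open they stand 13 mm farther back than shut.
Start: joints at [-66.589, 39.483, -11.15, 89.685, 9.013, 51.709, -12.324], TCP at [0.229, 0.582, 0.231] pointing down, gripper open.
Joint ranges: [-172.22, 172.22], [-26.19, 119.32], [-84.43, 86.54], [7.71, 146.69], [-57.33, 237.33], [2.42, 119.75], [-152.13, 152.13]. Speed limits (degrees/s): [147.25, 147.25, 180, 180, 180, 180, 180].

### API

Orientations are given as a 3x3 rotation matrix whose columns are the frame's x, y, z axes.
In Python, from station import readout, imaging, finish_job gives the robot as it stands. The module is installed in compiled form; this text tells all that it offers.
- The arm moves only by the tool send_rows, never from a script. Its argument "plan" is a list that holds one entry, the list of rows, each a list of 7 numbers: the turn, a rotation vector about the tool's x, y, z in units of 5 degrees (1.0 is 5 degrees), then the shift along the tool's x, y, z in units of 40 mm (1.0 is 40 mm), then the finger opening in mm, from 0 to 85.4. In form: [[[ax, ay, az, tx, ty, tz, gripper], ...]]. A call has 1 to 20 rows; each row is the pose to reach, as a shift and turn from the pose commanded when the call began, along the tool's axes at that moment; what a row does not reach only later rows make up. A row lasts 1/12 s, in which the tool goes at most 41.7 mm and 7.16 degrees, less where a joint would pass 70% of its speed; a pose out of reach is approached as far as the arm can. A call with a gripper value outside its range is refused whole. The fingers move at their own pace and stop on an object; "force" is the grip in N (left out, the last holds). Time passes only in rows, so rows that repeat a pose let the fingers close. It gives the time, the measured TCP pose, the force, the opening and the grip force at its end, in the units of the state.
- readout.get_state(): the state, without advancing time (a new reading comes with each control period).
- imaging.get_image(name): name is "scene" or "top" or "wrist"; returns a dict with "frame" (480x640x3 uint8, blue, green, red), "mtx" (3x3 intrinsics, pixels), "view" (4x4, takes a point from world to camera coordinates). Camera axes: x right, y up, looking along -z (the intrinsics and any distortion apply to the point x, -y, -z); pixel columns grow to the right and rows downward; lengths in m; the calibration is good to about 2 mm. A picture is of the moment at which its call begins. There is no depth.
- finish_job(): hands the job in; it is judged then, once.
The state is a dict: "time": time; "q": joint angles; "dq": joint speeds; "joint_torque": joint torques, N m; "position": TCP position; "eef_rot": TCP orientation; "wrist_force": force on the tool from outside, world axes, zero at the start; "moment": the same for the moment, N m; "width": opening from 0.0 (shut) to 1.0 (fully open); "grip_force": force on a finger pad.
Only numpy, scipy, OpenCV 4.12 (cv2) and the standard library are available. Lean on these libraries where they do the work, as an engineer would, in place of code of your own. Each camera call takes 0.05 s, during which the arm holds its last target. There are 200 camera calls.

## Working session

There is one attempt and no reset: what is moved stays moved. The work goes in short steps, Python scripts to look and compute and a tool call to move; the robot and the scene stay as the last step left them, time stands still between calls to the robot, and variables do not carry over. Pictures are saved under pics/ and viewed, at most 10 in all, crops included, and the job is handed in when it is done.

Besides the shell and the picture viewer there is one more tool, called as a command line: name --argument value ..., lists and objects as JSON in quotes. send_rows: Moves the arm, as the interface text tells. Its arguments: {"type":"object","properties":{"plan":{"type":"array","items":{"type":"array","items":{"type":"array","items":{"type":"number"}}}},"force":{"type":"number"}},"required":["plan"]}

```bash
mkdir -p pics; cat > h.py <<'E'
import numpy as np, cv2
from station import readout, imaging
def grab(n,save=None):
    d=imaging.get_image(n)
    if save: cv2.imwrite('pics/'+save,d['frame'])
    return d
def ray(d,u,v):
    M=np.array(d['mtx']);V=np.array(d['view']);R=V[:3,:3];t=V[:3,3]
    p=np.linalg.inv(M)@np.array([u,v,1.]); c=np.array([p[0],-p[1],-p[2]])
    r=R.T@c; return -R.T@t, r/np.linalg.norm(r)
def onz(d,u,v,z):
    o,r=ray(d,u,v); return o+r*(z-o[2])/r[2]
def proj(d,P):
    V=np.array(d['view']);c=V[:3,:3]@np.array(P)+V[:3,3]
    q=np.array(d['mtx'])@np.array([c[0],-c[1],-c[2]]);return q[:2]/q[2]
def tri(*L):
    A=np.zeros((3,3));b=np.zeros(3)
    for d,u,v in L:
        o,r=ray(d,u,v);Q=np.eye(3)-np.outer(r,r);A+=Q;b+=Q@o
    X=np.linalg.solve(A,b)
    return X,[np.linalg.norm((np.eye(3)-np.outer(ray(*l)[1],ray(*l)[1]))@(X-ray(*l)[0])) for l in L]
E
python3 - <<'E'
from h import *
import pickle
np.set_printoptions(precision=4,suppress=True)
D={}
for n in ('scene','top'):
    D[n]=grab(n,n+'0.png'); print(n,D[n]['mtx'],ray(D[n],320,240),[k for k in D[n]])
pickle.dump(D,open('d0.pkl','wb'))
s=readout.get_state();print(s)
E
```

```text
scene [[591.6159   0.     320.1661]
 [  0.     591.6159 238.4163]
 [  0.       0.       1.    ]] (array([ 0.0475, -1.0115,  0.8592]), array([ 0.3657,  0.7573, -0.541 ])) ['frame', 'mtx', 'view']
top [[445.1385   0.     323.866 ]
 [  0.     445.1385 237.4503]
 [  0.       0.       1.    ]] (array([0.4861, 0.019 , 1.1566]), array([ 0.0529,  0.0231, -0.9983])) ['frame', 'mtx', 'view']
{'time': 0.1, 'q': array([-66.5905,  39.53  , -11.1453,  89.7412,   9.0139,  51.7088,
       -12.3248]), 'dq': array([ 0.036 , -0.1597, -0.0377, -0.0782,  0.0436,  0.0231,  0.0369]), 'joint_torque': array([ -0.004 , -54.06  ,  -1.2713, -15.8987,   0.0095,   0.0044,
         0.    ]), 'position': array([0.2286, 0.581 , 0.2305]), 'eef_rot': array([[-0.9306,  0.366 , -0.0005],
       [ 0.366 ,  0.9306, -0.0016],
       [-0.0001, -0.0017, -1.    ]]), 'wrist_force': array([-0.8428, -0.16  , -0.1941]), 'moment': array([-0.0149, -0.0131,  0.0296]), 'grip_force': 0.0, 'width': 0.9985933039825066}
```

View pics/scene0.png

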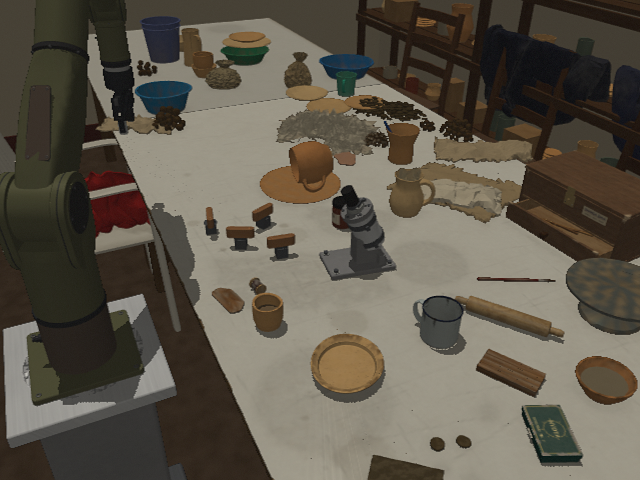

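View pics/top0.png

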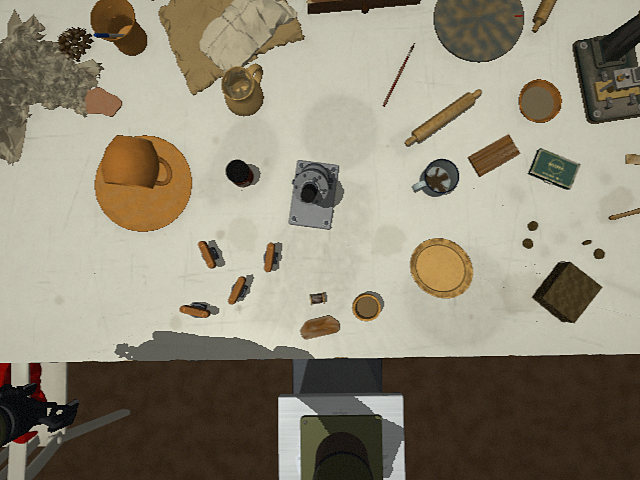

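The scene view shows the robot at left, the extruder at (358,235) and four T-handles at (211,220), (263,215), (240,235) and (281,243). The dish is at (347,367), the cup at (268,312) and the spool at (258,285). The top view has the extruder at (313,193), the cap at (311,192), the dish at (441,267), and handles at (208,253), (271,257), (240,290) and (196,310).

```bash
python3 - <<'E'
from h import *
import pickle
np.set_printoptions(precision=4,suppress=True)
D=pickle.load(open('d0.pkl','rb'));T,S=D['top'],D['scene']
def bars(d,box):
    x0,y0,x1,y1=box; hsv=cv2.cvtColor(d['frame'],cv2.COLOR_BGR2HSV)[y0:y1,x0:x1]
    m=((hsv[...,0]<18)&(hsv[...,1]>100)&(hsv[...,2]>60)).astype(np.uint8)
    out=[]
    n,l,st,c=cv2.connectedComponentsWithStats(m)
    for i in range(1,n):
        if st[i,4]>40:
            ys,xs=np.where(l==i);r=cv2.minAreaRect(np.c_[xs,ys].astype(np.float32));p=np.array(r[0])+[x0,y0]
            b=cv2.boxPoints(r)+[x0,y0]; out.append((p,st[i,4],b))
    return out
B=bars(T,(170,230,290,325)); C=bars(S,(195,195,305,265))
for p,a,b in B:
    P=onz(T,*p,.0585); e=[onz(T,*q,.0585) for q in b]
    E=[e[1]-e[0],e[2]-e[1]]; k=max(E,key=np.linalg.norm)
    print('top',p,a,P,'dist',np.hypot(*P[:2]),'yaw',np.degrees(np.arctan2(k[1],k[0])),[np.linalg.norm(x) for x in E],'inScene',proj(S,[P[0],P[1],.045]))
    for q,_,_ in C:
        X,r=tri((T,*p),(S,*q))
        if max(r)<.01: print('   ',q,X,r)
print([c[:2] for c in C])
# dish
hsv=cv2.cvtColor(T['frame'],cv2.COLOR_BGR2HSV)
m=((hsv[...,1]>70)&(hsv[...,0]<25)).astype(np.uint8);m[:220]=0;m[310:]=0;m[:,:395]=0;m[:,490:]=0
c=max(cv2.findContours(m,0,2)[0],key=cv2.contourArea);el=cv2.fitEllipse(c);print('dish',el,onz(T,*el[0],.024))
# flange + cap crops
im=np.hstack([cv2.resize(T['frame'][140:240,270:360],None,fx=4,fy=4,interpolation=2),cv2.resize(S['frame'][175:275,310:400],None,fx=4,fy=4,interpolation=2)])
cv2.imwrite('pics/ext0.png',im)
print(proj(T,[0,0,0]))
E
```

```text
top [205.7921 254.0936] 195 [0.5144 0.3278 0.0585] dist 0.610011241134467 yaw -155.9495551667241 [np.float64(0.018504575274057855), np.float64(0.07135596264103115)] inScene [261.4699 210.9936]
    [261.18 208.74] [0.5146 0.3299 0.051 ] [np.float64(1.1475196082372976e-05), np.float64(1.1475196082342772e-05)]
top [268.72 256.96] 200 [0.5046 0.1718 0.0585] dist 0.533083060517873 yaw -8.700429588021443 [np.float64(0.07043979284345162), np.float64(0.018249621762109106)] inScene [279.5459 239.7544]
    [285.5 199. ] [0.5089 0.1534 0.1714] [np.float64(0.006714237289309166), np.float64(0.006714237289309094)]
    [280.9988 240.3252] [0.5069 0.1733 0.0418] [np.float64(0.002110962711905063), np.float64(0.0021109627119051005)]
top [235.9 290.2] 199 [0.4243 0.2535 0.0585] dist 0.4942688014041713 yaw -27.17508341119208 [np.float64(0.07103270190062629), np.float64(0.01774247401029109)] inScene [238.9547 231.1634]
    [239.5 231.5] [0.4249 0.2564 0.0424] [np.float64(0.0016033031775008102), np.float64(0.0016033031775009204)]
top [193.7353 311.5588] 195 [0.3737 0.3578 0.0585] dist 0.5173932238716521 yaw -104.71538943944836 [np.float64(0.017122669869038428), np.float64(0.07031641008003492)] inScene [208.552  216.6503]
    [209.5538 216.9308] [0.3746 0.3617 0.0422] [np.float64(0.0027075046831670107), np.float64(0.002707504683166996)]
[(array([285.5, 199. ]), np.int32(249)), (array([261.18, 208.74]), np.int32(86)), (array([209.5538, 216.9308]), np.int32(92)), (array([239.5, 231.5]), np.int32(255)), (array([280.9988, 240.3252]), np.int32(260))]
dish ((441.158203125, 267.9486083984375), (56.37017822265625, 64.65959167480469), 125.6545181274414) [ 0.4699 -0.26    0.024 ]
[341.6825 455.7947]
```

View pics/ext0.png

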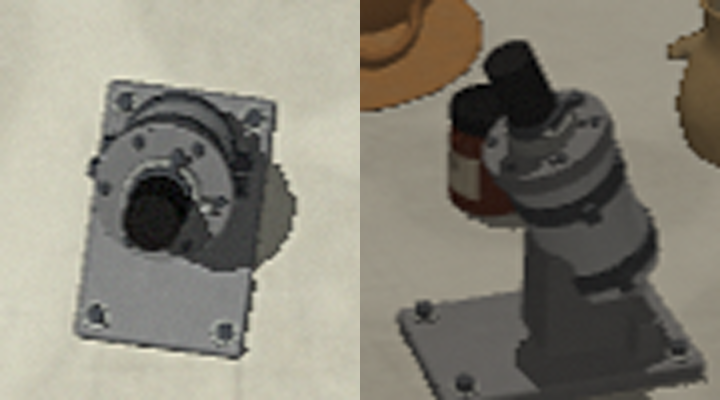

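The crop shows the extruder: cap top at about (158,208)/4 in the top view and (510,60) in the scene half, with the plate corners clear in the top half. The four handle lookalikes, in top-view pixels, lie 0.610 m (206,254), 0.533 m (269,257), 0.494 m (236,290) and 0.517 m (194,312) from the base. The one at (206,254) is the farthest, so it is the one meant; I'll confirm it in an enlarged crop.

```bash
python3 - <<'E'
from h import *
import pickle
np.set_printoptions(precision=4,suppress=True)
D=pickle.load(open('d0.pkl','rb'));T,S=D['top'],D['scene']
t=lambda x,y:(270+(x+.5)/4-.5,140+(y+.5)/4-.5)
s=lambda x,y:(310+(x-360+.5)/4-.5,175+(y+.5)/4-.5)
c=[onz(T,*t(*p),.014) for p in [(108,78),(276,100),(242,358),(72,338)]]
c=np.array(c);print(c,[np.linalg.norm(c[i]-c[i-1]) for i in range(4)],c.mean(0))
ex=(c[0]+c[1]-c[2]-c[3]);yaw=np.arctan2(ex[1],ex[0]);ey=(c[0]-c[1]+c[3]-c[2]);print('yaw',np.degrees(yaw),np.degrees(np.arctan2(-ey[0],ey[1])))
# screws
print('cap top', tri((T,*t(158,210)),(S,*s(513,62))))
# cap pixels mask centroid
for d,b in ((T,(295,180,325,205)),(S,(340,183,352,196))):
    pass
R=np.array([[np.cos(yaw),-np.sin(yaw),0],[np.sin(yaw),np.cos(yaw),0],[0,0,1]])
o=c.mean(0);o[2]=0
a=np.array([-np.sin(np.radians(25)),0,np.cos(np.radians(25))])
for nm,l in (('seat',0),('capmid',.021),('captop',.042)):
    P=o+R@(np.array([-.006,0,.178])+a*l);print(nm,P,'T',(proj(T,P)-[270,140])*4,'S',(proj(S,P)-[310,175])*4+[360,0])
im=cv2.resize(T['frame'][225:325,170:300],None,fx=5,fy=5,interpolation=2)
cv2.imwrite('pics/hand0.png',im)
E
```

```text
[[ 0.7584  0.1028  0.014 ]
 [ 0.7416 -0.0061  0.014 ]
 [ 0.5742  0.0189  0.014 ]
 [ 0.5892  0.1283  0.014 ]] [np.float64(0.1710983026418442), np.float64(0.11016030459509037), np.float64(0.16927610761177447), np.float64(0.1103721586047816)] [0.6659 0.061  0.014 ]
yaw -8.54706239503031 -8.248961026881227
cap top (array([0.6382, 0.063 , 0.2111]), [np.float64(0.001214825574434673), np.float64(0.001214825574434577)])
seat [0.6599 0.0618 0.178 ] T [159.9555 181.1564] S [544.8051 103.4061]
capmid [0.6511 0.0632 0.197 ] T [156.1505 191.0728] S [532.0242  77.0458]
captop [0.6424 0.0645 0.2161] T [152.1891 201.3968] S [519.0124  50.2093]
```

View pics/hand0.png

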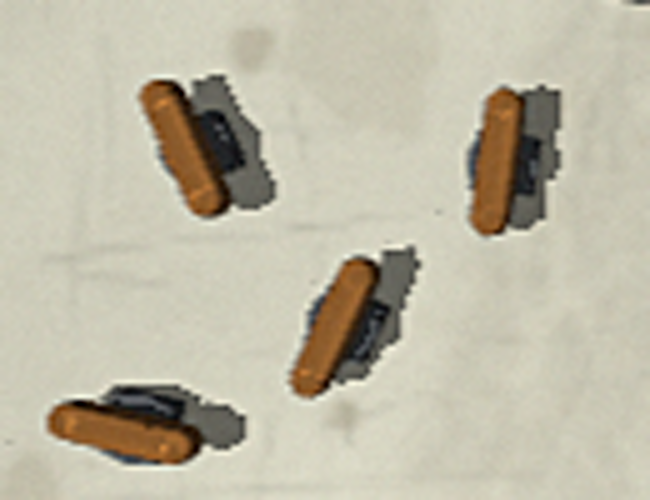

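The crop confirms it: the target handle is at upper left (crop 185,148; top view 206,254), farthest from the base. Next I go to a pre-grasp pose in line with the shaft.

```bash
cat >> h.py <<'E'
from scipy.spatial.transform import Rotation as Ro
np.set_printoptions(precision=4,suppress=True)
YAW=np.radians(-8.4)
RE=Ro.from_euler('z',YAW).as_matrix()
A=RE@np.array([-np.sin(np.radians(25)),0,np.cos(np.radians(25))])
EY=RE[:,1]
def toolR(z,y):
    z=np.array(z)/np.linalg.norm(z);y=np.array(y,float);y-=z*(y@z);y/=np.linalg.norm(y);return np.c_[np.cross(y,z),y,z]
def go(p,R=None,s=None):
    s=s or readout.get_state();R0=np.array(s['eef_rot']);p0=np.array(s['position'])
    if R is None:R=R0
    rv=Ro.from_matrix(R0.T@R).as_rotvec(degrees=True)/5;t=R0.T@(np.array(p)-p0)/.04
    print('ROW',np.r_[rv,t].round(3),'rows>=',max(np.linalg.norm(rv)*5/7.16,np.linalg.norm(t)*40/41.7).round(1))
E
python3 - <<'E'
from h import *
print(A); go(np.array([.650,.063,.196])+.10*A,toolR(-A,EY))
E
```

```text
[-0.4181  0.0617  0.9063]
ROW [ -0.589  -4.979  -2.568 -13.515  -8.438  -1.386] rows>= 15.3
```

send_rows --plan '[[[-0.59,-4.98,-2.57,-13.5,-8.44,-1.39,85],[-0.59,-4.98,-2.57,-13.5,-8.44,-1.39,85],[-0.59,-4.98,-2.57,-13.5,-8.44,-1.39,85],[-0.59,-4.98,-2.57,-13.5,-8.44,-1.39,85],[-0.59,-4.98,-2.57,-13.5,-8.44,-1.39,85],[-0.59,-4.98,-2.57,-13.5,-8.44,-1.39,85],[-0.59,-4.98,-2.57,-13.5,-8.44,-1.39,85],[-0.59,-4.98,-2.57,-13.5,-8.44,-1.39,85],[-0.59,-4.98,-2.57,-13.5,-8.44,-1.39,85],[-0.59,-4.98,-2.57,-13.5,-8.44,-1.39,85],[-0.59,-4.98,-2.57,-13.5,-8.44,-1.39,85],[-0.59,-4.98,-2.57,-13.5,-8.44,-1.39,85],[-0.59,-4.98,-2.57,-13.5,-8.44,-1.39,85],[-0.59,-4.98,-2.57,-13.5,-8.44,-1.39,85],[-0.59,-4.98,-2.57,-13.5,-8.44,-1.39,85],[-0.59,-4.98,-2.57,-13.5,-8.44,-1.39,85],[-0.59,-4.98,-2.57,-13.5,-8.44,-1.39,85],[-0.59,-4.98,-2.57,-13.5,-8.44,-1.39,85],[-0.59,-4.98,-2.57,-13.5,-8.44,-1.39,85]]]'

```text
time: 1.68
position: [0.6069, 0.0713, 0.2864]
eef_rot: [[-0.897, 0.144, 0.418], [0.131, 0.99, -0.059], [-0.422, 0.002, -0.907]]
wrist_force: [0.3, 1.2, 0.3]
width: 0.994
grip_force: 0.0
```

```bash
python3 - <<'E'
from h import *
import pickle
d=grab('wrist','w1.png');pickle.dump(d,open('w1.pkl','wb'));s=readout.get_state();print(s['time'],s['position'],s['eef_rot'],s['q'],s['wrist_force'])
print(ray(d,320,240))
for l in(0,.021,.042): 
    P=np.array([.659,.062,.178])+A*l;print(l,proj(d,P))
E
```

```text
1.7333 [0.6067 0.0719 0.2864] [[-0.8973  0.1427  0.4177]
 [ 0.1303  0.9898 -0.0583]
 [-0.4218  0.0021 -0.9067]] [-13.2001  26.4371  -5.0747 113.0704  36.4175  21.5839  32.5892] [ 0.2249  0.1091 -0.9273]
(array([0.4888, 0.0882, 0.3876]), array([ 0.6317, -0.1028, -0.7684]))
0 [321.969  237.7134]
0.021 [321.858  244.8292]
0.042 [321.7275 253.1945]
```

View pics/w1.png

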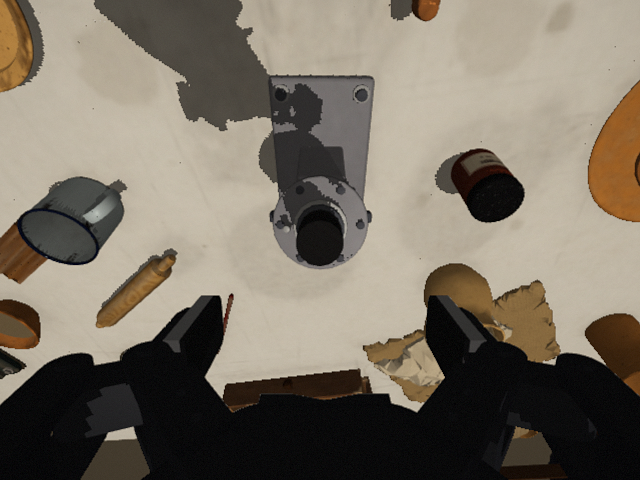

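The wrist view shows the cap as a black disc around (320,243), with the flange around it. The jar is at (490,185). I'll refine the cap position from silhouettes in three views.

```bash
cat > capfit.py <<'E'
from h import *
import pickle
D=pickle.load(open('d0.pkl','rb'));W=pickle.load(open('w1.pkl','rb'))
V={'T':(D['top'],(300,180,322,203)),'S':(D['scene'],(340,183,362,208)),'W':(W,(290,200,350,272))}
for n,(d,(x0,y0,x1,y1)) in V.items():
    g=d['frame'][y0:y1,x0:x1].max(2); m=(g<42).astype(np.uint8)
    k,l,st,c=cv2.connectedComponentsWithStats(m);i=1+np.argmax(st[1:,4]);m=(l==i)
    print(n,st[i]+[x0,y0,0,0,0],c[i]+[x0,y0])
    for r in g[::max(1,len(g)//26),::max(1,g.shape[1]//30)]: print(' '.join('%3d'%v for v in r))
E
python3 capfit.py
```

```text
T [301 184  17  19 234] [308.7137 192.7991]
113 114 114 110 112  99 130 139 136 136 147 157 118  77  73  65  51  51 104 125 119 119
115 113 112 105 125 146 135 148 130  94 107 127  94  69  47  45  51 103 122 120 117 115
113 115 100 118 146 114  59  46  55  64  54  59  67  71  59 120  98  72 110 121 114 117
115 113 127 138 109  68  66  74  75  80  79  80  74  69  41  99 145 109  73 106 117 114
113 104 133 100  73  72  58  21  12  15   7  11  46  74  65  29  92 134  88  91 117 116
110 147 146  90  49  13  10  17  15  19  21  13  17  10  62  78  77 133 121  81 100 114
116 140 110  69  36  18  24   9  20  23   8  21  17  21  14  60  57  65 113  94 102 115
107 123  93  44  11  20  15  13  19  19  12  13   6  24  21  25  67  37 124 104 103 115
131 108  55  21  11  13  18  15  22  11  14  13  20  16   8  13  62  55 133 103 100 119
131 102  36  13  18  28  31  27  33  27  21  19   0  11  21  11  10  17 130 121  59  64
130 104  42  24  35  28  23  26  31  25  24  30  18  11  17  19  18  26  43  83  81  66
130  88  25  24  33  25  27  31  27  32  29  29  33  16  10  10  19  33  46  64 113 150

[... 6880 characters left out ...]
  65  66  70  15  19  22  20  21  22  19  20  19  23  24  21  22  17  64 105  67  67  65  98 129 148
183 185 179 129 119 112 115 126 104  18  17  20  19  19  20  18  21  21  18  22  15  78 134 130 118 123 128 124 180 186
181 182 183 184 166 138 119 126 128 107  80  45  12  18  19  20  14  12  41  77 123 114  93 131 126 145 173 188 188 186
183 181 183 184 186 187 179 149 123 123 129 129 128 117 112 111 116 126 131 129 130 124 128 149 181 186 185 183 184 186
184 183 182 184 185 186 187 188 186 172 161 153 133 128 117 116 115 126 141 143 166 168 186 185 183 185 182 181 181 182
184 183 183 184 184 187 187 185 184 184 184 184 184 187 184 183 186 184 185 186 184 184 184 182 182 182 180 179 179 179
```

```bash
python3 - <<'E'
from h import *
import pickle
D=pickle.load(open('d0.pkl','rb'));W=pickle.load(open('w1.pkl','rb'));T,S=D['top'],D['scene']
t,s,w=(T,308.3,195.4),(S,346.7,189.8),(W,319.7,243.5)
for L in ((t,s),(t,w),(s,w),(t,s,w)): print(tri(*L))
P=tri(t,s,w)[0]; print('top at .2161 height: T',onz(*t,.2161),'W',onz(*w,.2161),'S',onz(*s,.2161))
# plate corners in wrist (undo rough) 
print([onz(W,u,v,.014) for u,v in((270,76),(374,76))])
go(P-.0*A)
E
```

```text
(array([0.633 , 0.0639, 0.2124]), [np.float64(0.001013893245082807), np.float64(0.0010138932450826834)])
(array([0.6314, 0.0644, 0.2175]), [np.float64(0.0003692769519035008), np.float64(0.00036927695190349465)])
(array([0.6348, 0.0641, 0.2125]), [np.float64(0.0006899901089140266), np.float64(0.0006899901089138472)])
(array([0.6335, 0.064 , 0.2132]), [np.float64(0.0015079043618227634), np.float64(0.0009623952975008124), np.float64(0.0013637573438660656)])
top at .2161 height: T [0.6315 0.0641 0.2161] W [0.6327 0.0645 0.2161] S [0.6306 0.0574 0.2161]
[array([0.5749, 0.0207, 0.014 ]), array([0.59 , 0.125, 0.014])]
ROW [ 0.     0.     0.     0.147 -0.105  1.951] rows>= 1.9
```

```bash
python3 - <<'E'
from h import *
seat=np.array([.6501,.0614,.1774])
go(seat+.009*A,toolR(-A,EY))
E
```

```text
ROW [ 0.039 -0.011  0.025  0.143 -0.11   2.714] rows>= 2.6
```

send_rows --plan '[[[0.04,0,0.02,0.143,-0.11,0.7,60],[0.04,0,0.02,0.143,-0.11,1.2,60],[0.04,0,0.02,0.143,-0.11,1.7,60],[0.04,0,0.02,0.143,-0.11,2.1,60],[0.04,0,0.02,0.143,-0.11,2.5,60],[0.04,0,0.02,0.143,-0.11,2.71,60],[0.04,0,0.02,0.143,-0.11,2.71,60],[0.04,0,0.02,0.143,-0.11,2.71,20],[0.04,0,0.02,0.143,-0.11,2.71,20],[0.04,0,0.02,0.143,-0.11,2.71,20],[0.04,0,0.02,0.143,-0.11,2.71,20],[0.04,0,0.02,0.143,-0.11,2.71,20],[0.04,0,0.02,0.143,-0.11,2.71,20],[0.04,0,0.02,0.143,-0.11,2.71,20]]]' --force 30

```text
time: 2.9
position: [0.6475, 0.0603, 0.1873]
eef_rot: [[-0.896, 0.148, 0.42], [0.135, 0.989, -0.062], [-0.424, 0.001, -0.906]]
wrist_force: [-3.3, 1.9, 6.4]
width: 0.36
grip_force: 29.9
```

```bash
python3 - <<'E'
from h import *
s=readout.get_state();print(s['time'],s['position'],s['width']*85.4,s['grip_force'],s['wrist_force'])
P=s['position']+.05*A;go(P)
E
```

```text
2.9 [0.6475 0.0603 0.1873] 30.73366195053569 29.893981218338013 [-3.2744  1.869   6.3928]
ROW [ 0.     0.     0.    -0.002 -0.    -1.25 ] rows>= 1.2
```

send_rows --plan '[[[0,0,0,0,0,-0.15,20],[0,0,0,0,0,-0.4,20],[0,0,0,0,0,-0.7,20],[0,0,0,0,0,-1.0,20],[0,0,0,0,0,-1.4,20],[0,0,0,0,0,-1.8,20],[0,0,0,0,0,-1.8,20]]]'

```text
time: 3.48
position: [0.6172, 0.0641, 0.2547]
eef_rot: [[-0.894, 0.15, 0.421], [0.136, 0.989, -0.063], [-0.426, 0.001, -0.905]]
wrist_force: [-0.0, 0.2, -0.7]
width: 0.356
grip_force: 29.8
```

```bash
python3 - <<'E'
from h import *
import pickle
d=grab('wrist');pickle.dump(d,open('w2.pkl','wb'));s=readout.get_state();print(s['time'],s['position'],s['q'],s['width']*85.4,s['grip_force'],s['wrist_force'])
t=grab('top');pickle.dump(t,open('t2.pkl','wb'));S=grab('scene')
im=np.hstack([cv2.resize(d['frame'][180:480,160:480],(400,375)),cv2.resize(S['frame'][150:270,300:420],(400,375))])
cv2.imwrite('pics/c2.png',im)
# dish waypoint : tool down, y axis along world y-ish
R=toolR([0,0,-1],[np.sin(.3),np.cos(.3),0])
go([.47,-.26,.12],R)
E
```

```text
3.5333 [0.6174 0.064  0.2534] [-14.9037  29.9189  -0.9837 114.3427  40.5927  16.3078  28.462 ] 31.266158917829706 29.78820562362671 [-0.2115 -0.1504 -1.2441]
ROW [ 0.364  4.996  1.69   3.59  -8.549  1.961] rows>= 9.1
```

View pics/c2.png

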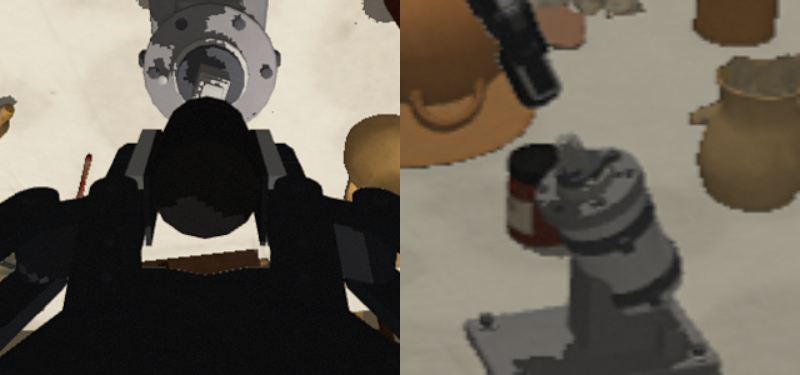

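The cap is off and held between the pads; the square shaft shows at (210,88) in the crop. Next stop is the dish.

send_rows --plan '[[[0.36,5,1.7,3.59,-8.55,1.0,20],[0.36,5,1.7,3.59,-8.55,1.96,20],[0.36,5,1.7,3.59,-8.55,1.96,20],[0.36,5,1.7,3.59,-8.55,1.96,20],[0.36,5,1.7,3.59,-8.55,1.96,20],[0.36,5,1.7,3.59,-8.55,1.96,20],[0.36,5,1.7,3.59,-8.55,1.96,20],[0.36,5,1.7,3.59,-8.55,1.96,20],[0.36,5,1.7,3.59,-8.55,1.96,20],[0.36,5,1.7,3.59,-8.55,1.96,20],[0.36,5,1.7,3.59,-8.55,1.96,20],[0.36,5,1.7,3.59,-8.55,1.96,20],[0.36,5,1.7,3.59,-8.55,1.96,20]]]'

```text
time: 4.72
position: [0.471, -0.2585, 0.1195]
eef_rot: [[-0.956, 0.295, 0.0], [0.295, 0.956, 0.002], [0.001, 0.002, -1.0]]
wrist_force: [0.7, -0.0, -1.1]
width: 0.36
grip_force: 29.9
```

```bash
python3 - <<'E'
from h import *
import pickle
# shaft region measure from w2,t2
W=pickle.load(open('w2.pkl','rb'))
seat=np.array([.6501,.0614,.1774])
print(proj(W,seat),proj(W,seat+.026*A))
s=readout.get_state();print(s['time'],s['position'],s['q'],s['width']*85.4,s['wrist_force'])
go([.47,-.26,.022],toolR([0,0,-1],[np.sin(.3),np.cos(.3),0]))
E
```

```text
[327.623  243.3346] [327.9792 254.7596]
4.7167 [ 0.471  -0.2585  0.1195] [ 36.3918  43.667  -20.8099 110.1625  28.0134  31.2085  69.4056] 30.767299191492185 [ 0.6939 -0.019  -1.0701]
ROW [ 0.023 -0.007  0.01   0.012 -0.048  2.437] rows>= 2.3
```

send_rows --plan '[[[0,0,0,0,0,0.6,20],[0,0,0,0,0,1.2,20],[0,0,0,0,0,1.7,20],[0,0,0,0,0,2.1,20],[0,0,0,0,0,2.3,20],[0,0,0,0,0,2.4,20],[0,0,0,0,0,2.44,20],[0,0,0,0,0,2.44,20]]]'

```text
time: 5.38
position: [0.4712, -0.259, 0.0228]
eef_rot: [[-0.956, 0.295, 0.001], [0.295, 0.956, 0.001], [-0.001, 0.001, -1.0]]
wrist_force: [0.4, 0.9, -0.2]
width: 0.358
grip_force: 29.9
```

send_rows --plan '[[[0,0,0,0,0,0.05,20],[0,0,0,0,0,0.08,20],[0,0,0,0,0,0.08,36],[0,0,0,0,0,0.08,44],[0,0,0,0,0,0.08,52],[0,0,0,0,0,0.08,55],[0,0,0,0,0,0.08,55],[0,0,0,0,0,-0.4,55],[0,0,0,0,0,-1.0,55],[0,0,0,0,0,-2.0,55],[0,0,0,0,0,-3.0,55],[0,0,0,0,0,-4.0,70],[0,0,0,0,0,-4.5,85],[0,0,0,0,0,-4.5,85]]]'

```text
time: 6.55
position: [0.4733, -0.2606, 0.2072]
eef_rot: [[-0.955, 0.296, 0.009], [0.296, 0.955, -0.003], [-0.009, -0.0, -1.0]]
wrist_force: [0.6, -0.4, 0.1]
width: 0.997
grip_force: 0.0
```

```bash
python3 - <<'E'
from h import *
import pickle
s=readout.get_state();print(s['time'],s['position'],s['q'])
t=grab('top');w=grab('wrist')
for d,b,n in((t,(395,220,490,315),'T'),):
    x0,y0,x1,y1=b;m=(d['frame'][y0:y1,x0:x1].max(2)<45).astype(np.uint8);k,l,st,c=cv2.connectedComponentsWithStats(m)
    for i in range(1,k): 
        if st[i,4]>30: print(st[i],c[i]+[x0,y0],onz(d,*(c[i]+[x0,y0]),.03))
cv2.imwrite('pics/dish.png',np.hstack([cv2.resize(w['frame'],(400,300)),cv2.resize(t['frame'][200:320,380:540],(400,300))]))
# handle: position .5146,.3290 yaw 24: close dir = handle y
h=np.radians(24.05)
for sg in (1,-1): go([.5146,.329,.16],toolR([0,0,-1],sg*np.array([-np.sin(h),np.cos(h),0])))
E
```

```text
6.55 [ 0.4733 -0.2606  0.2072] [ 40.1104  36.4269 -26.4477 105.9363  23.0828  42.4369  73.7604]
[  39   28   56   43 1132] [466.7005 266.2553] [ 0.4731 -0.3226  0.03  ]
ROW [-0.002  0.011 -8.252  3.303 14.391  1.072] rows>= 14.2
ROW [ 0.014  0.003 27.748  3.303 14.391  1.072] rows>= 19.4
```

View pics/dish.png

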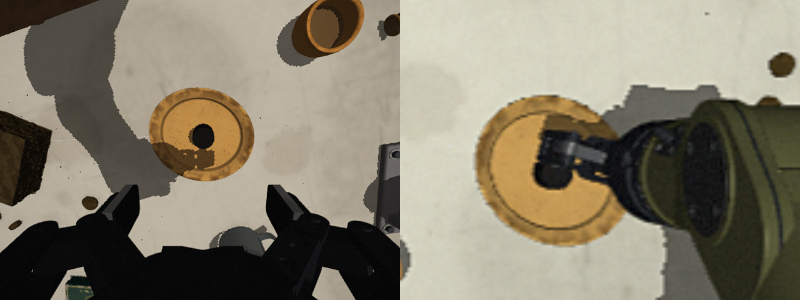

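The cap stands upright in the dish: wrist crop (202,135), top crop (555,175). Now I go above the target handle.

send_rows --plan '[[[0,0,-8.25,3.3,14.39,0,85],[0,0,-8.25,3.3,14.39,0,85],[0,0,-8.25,3.3,14.39,0,85],[0,0,-8.25,3.3,14.39,0,85],[0,0,-8.25,3.3,14.39,0,85],[0,0,-8.25,3.3,14.39,0,85],[0,0,-8.25,3.3,14.39,0,85],[0,0,-8.25,3.3,14.39,0,85],[0,0,-8.25,3.3,14.39,0,85],[0,0,-8.25,3.3,14.39,0,85],[0,0,-8.25,3.3,14.39,0,85],[0,0,-8.25,3.3,14.39,0,85],[0,0,-8.25,3.3,14.39,0,85],[0,0,-8.25,3.3,14.39,0,85],[0,0,-8.25,3.3,14.39,0,85],[0,0,-8.25,3.3,14.39,0,85],[0,0,-8.25,3.3,14.39,0,85],[0,0,-8.25,3.3,14.39,0,85]]]'

```text
time: 8.15
position: [0.5143, 0.3266, 0.2013]
eef_rot: [[-0.914, -0.406, -0.002], [-0.406, 0.914, -0.003], [0.003, -0.002, -1.0]]
wrist_force: [0.7, -0.3, -0.7]
width: 0.993
grip_force: 0.0
```

```bash
python3 - <<'E'
from h import *
import pickle
s=readout.get_state();print(s['time'],s['position'],s['q'],s['eef_rot'])
w=grab('wrist');t=grab('top');S=grab('scene');pickle.dump((w,t,S),open('d3.pkl','wb'))
D0=pickle.load(open('d0.pkl','rb'))
def bar(d,box):
    x0,y0,x1,y1=box; hsv=cv2.cvtColor(d['frame'],cv2.COLOR_BGR2HSV)[y0:y1,x0:x1]
    m=((hsv[...,0]<18)&(hsv[...,1]>100)&(hsv[...,2]>60)).astype(np.uint8)
    k,l,st,c=cv2.connectedComponentsWithStats(m)
    for i in range(1,k):
        if st[i,4]>150:
            ys,xs=np.where(l==i);r=cv2.minAreaRect(np.c_[xs,ys].astype(np.float32));b=cv2.boxPoints(r)+[x0,y0];p=b.mean(0)
            e=[onz(d,*q,.0585) for q in b];E=[e[1]-e[0],e[2]-e[1]];k2=max(E,key=np.linalg.norm)
            print(st[i,4],p,onz(d,*p,.0585),'yaw',np.degrees(np.arctan2(k2[1],k2[0])),[np.linalg.norm(x) for x in E], tri((d,*p),(D0['top'],205.79,254.09)))
bar(w,(0,0,640,330))
print('exp',proj(w,[.5146,.329,.0585]))
a=w['frame'].copy();p=proj(w,[.515,.329,.05]).astype(int)
x0,y0=max(p[0]-80,0),max(p[1]-75,0)
seat=np.array([.6501,.0614,.1774]);q=proj(t,seat+.013*A)
print('seat T',proj(t,seat),proj(t,seat+.02*A),'S',proj(S,seat))
def crop(d,c,h):
    x,y=np.round(c).astype(int);return cv2.resize(d['frame'][y-h:y+h,x-h:x+h],(400,400),interpolation=2)
cv2.imwrite('pics/c3.png',np.hstack([cv2.resize(a,(400,400)),crop(t,q,22)]));print('crop T origin',np.round(q)-22)
E
```

```text
8.15 [0.5143 0.3266 0.2013] [-18.5412  43.2304 -33.1864  93.4798  28.394   52.1471  51.518 ] [[-0.9138 -0.4063 -0.0021]
 [-0.4063  0.9138 -0.0029]
 [ 0.003  -0.0018 -1.    ]]
2104 [433.8816  83.6309] [0.3756 0.3557 0.0585] yaw 76.36143956060063 [np.float64(0.016678181550863088), np.float64(0.07129229522800162)] (array([0.4963, 0.2471, 0.4564]), [np.float64(0.031055900003790278), np.float64(0.031055900003790337)])
2143 [285.044   88.5468] [0.4253 0.2525 0.0585] yaw 153.92687319892698 [np.float64(0.07182285791230084), np.float64(0.017098374309224392)] (array([0.4781, 0.2783, 0.2681]), [np.float64(0.03226791322684556), np.float64(0.032267913226845496)])
450 [168.  113.5] [0.4795 0.1753 0.0585] yaw 170.50957686726912 [np.float64(0.01900095112161611), np.float64(0.01680998954708643)] (array([0.4854, 0.2671, 0.2662]), [np.float64(0.023778620971225302), np.float64(0.023778620971225337)])
369 [325. 199.] [0.4907 0.3155 0.0585] yaw 24.47366680621089 [np.float64(0.016595412737280938), np.float64(0.018430204321104683)] (array([0.5023, 0.3206, 0.0637]), [np.float64(0.013226233438828046), np.float64(0.013226233438827914)])
596 [325.  253.5] [0.5342 0.3349 0.0585] yaw -156.3998807160902 [np.float64(0.030104632876602297), np.float64(0.01723457944691081)] (array([0.5175, 0.3227, 0.102 ]), [np.float64(0.007989792180056514), np.float64(0.007989792180056578)])
exp [328.0586 230.8236]
seat T [310.2707 189.7186] [309.3809 192.1635] S [352.6301 201.9828]
crop T origin [288. 169.]
```

View pics/c3.png

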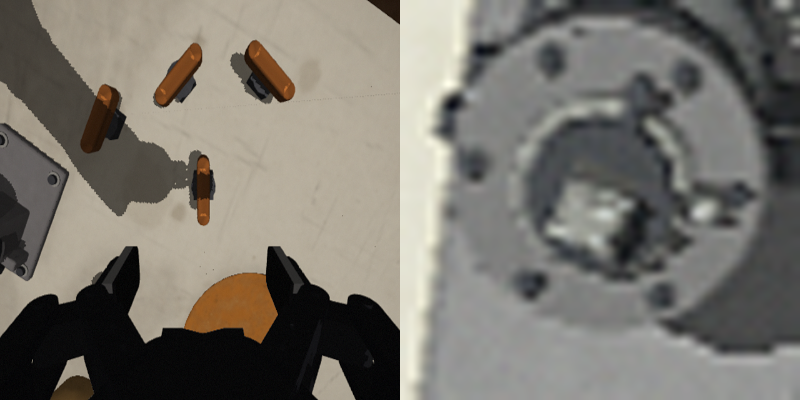

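The bar of the wanted handle is at wrist (325,227), yaw about 24°, clear of its neighbours. The top crop shows the square shaft, its centre at crop (190,215), turned by about 15–20°. I want its angle precisely, so I take a close look before fetching the handle.

```bash
python3 - <<'E'
from h import *
import pickle
w,t,S=pickle.load(open('d3.pkl','rb'))
print(onz(w,325,227.5,.0585),onz(w,325,227.5,.05))
go(np.array([.6501,.0614,.1774])+.095*A,toolR(-A,EY))
E
```

```text
[0.513  0.3254 0.0585] [0.5147 0.3262 0.05  ]
ROW [ 1.4   -4.875  6.364  0.451 -6.906 -1.523] rows>= 6.8
```

send_rows --plan '[[[1.4,-4.87,6.36,0.45,-6.9,-1.52,85],[1.4,-4.87,6.36,0.45,-6.9,-1.52,85],[1.4,-4.87,6.36,0.45,-6.9,-1.52,85],[1.4,-4.87,6.36,0.45,-6.9,-1.52,85],[1.4,-4.87,6.36,0.45,-6.9,-1.52,85],[1.4,-4.87,6.36,0.45,-6.9,-1.52,85],[1.4,-4.87,6.36,0.45,-6.9,-1.52,85],[1.4,-4.87,6.36,0.45,-6.9,-1.52,85],[1.4,-4.87,6.36,0.45,-6.9,-1.52,85],[1.4,-4.87,6.36,0.45,-6.9,-1.52,85]]]'

```text
time: 9.13
position: [0.6104, 0.0699, 0.2635]
eef_rot: [[-0.897, 0.144, 0.418], [0.132, 0.99, -0.058], [-0.422, 0.003, -0.906]]
wrist_force: [-0.0, 0.1, -0.4]
width: 0.996
grip_force: 0.0
```

```bash
python3 - <<'E'
from h import *
import pickle
s=readout.get_state();print(s['time'],s['position'],s['q'])
w=grab('wrist');pickle.dump(w,open('w4.pkl','wb'))
seat=np.array([.6501,.0614,.1774]);print(proj(w,seat),proj(w,seat+.02*A),proj(w,seat+.026*A),w['mtx'][0])
# rectify onto plane through step shoulder (20mm) & tip (26) & seat, axes EX'(up-slope), EY ; 10 px/mm
EX=np.cross(EY,A)
def rect(l,half=.024,n=400):
    c=[(-half,-half),(half,-half),(half,half),(-half,half)]
    src=np.float32([proj(w,seat+l*A+x*EX+y*EY) for x,y in c])
    k=n/(2*half)
    dst=np.float32([((half-y)*k,(half-x)*k) for x,y in c])   # up=+EX,left=+EY as top view
    return cv2.warpPerspective(w['frame'],cv2.getPerspectiveTransform(src,dst),(n,n),flags=2)
cv2.imwrite('pics/sq.png',np.hstack([rect(.020),rect(.0,.03)]))
E
```

```text
9.1333 [0.6104 0.0699 0.2635] [-10.8662  28.7038  -8.1539 114.2227  45.8931  20.0363  23.2582]
[320.2033 243.9657] [319.958  252.0107] [319.876  254.6979] [341.8956   0.     324.19  ]
```

View pics/sq.png

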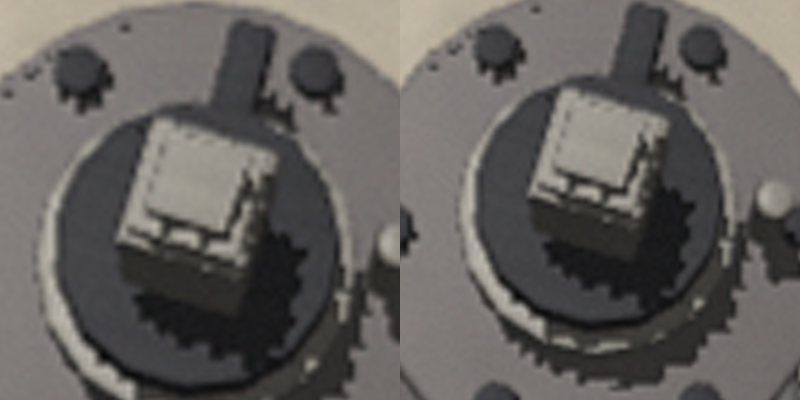

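The rectified view shows the square's step face, with corners at (157,115), (277,152), (117,243) and (243,272). Its centre is within 0.5 mm of the estimated axis. The flats are turned about 17° clockwise from the extruder axes, and the lug at 16–17° agrees, so about 63° of turn is left before the pin at right.

```bash
python3 - <<'E'
from h import *
h=np.radians(24.0)
go([.5137,.3265,.135],toolR([0,0,-1],[-np.sin(h),np.cos(h),0]))
E
```

```text
ROW [-1.367  4.87  -6.335  4.348  5.967  1.535] rows>= 7.2
```

send_rows --plan '[[[-0.4,1.5,-2,0.8,1.2,-0.4,85],[-0.7,2.5,-3.2,1.6,2.4,-0.4,85],[-1.37,4.87,-6.33,3.5,4.5,0.4,85],[-1.37,4.87,-6.33,4.35,5.97,1.53,85],[-1.37,4.87,-6.33,4.35,5.97,1.53,85],[-1.37,4.87,-6.33,4.35,5.97,1.53,85],[-1.37,4.87,-6.33,4.35,5.97,1.53,85],[-1.37,4.87,-6.33,4.35,5.97,1.53,85],[-1.37,4.87,-6.33,4.35,5.97,1.53,85],[-1.37,4.87,-6.33,4.35,5.97,1.53,85],[-1.37,4.87,-6.33,4.35,5.97,1.53,85]]]'

```text
time: 10.1
position: [0.5144, 0.3251, 0.135]
eef_rot: [[-0.914, -0.405, 0.001], [-0.405, 0.914, -0.002], [0.0, -0.002, -1.0]]
wrist_force: [0.5, -1.1, 0.4]
width: 0.997
grip_force: 0.0
```

```bash
python3 - <<'E'
from h import *
import pickle
s=readout.get_state();print(s['time'],s['position'],s['q'],s['eef_rot'])
w=grab('wrist','w5.png');pickle.dump(w,open('w5.pkl','wb'))
p=proj(w,[.5137,.3265,.0585]);print(p)
hsv=cv2.cvtColor(w['frame'],cv2.COLOR_BGR2HSV)
m=((hsv[...,0]<18)&(hsv[...,1]>90)&(hsv[...,2]>28)).astype(np.uint8)
m=cv2.morphologyEx(m,3,np.ones((9,9)))
k,l,st,c=cv2.connectedComponentsWithStats(m)
for i in range(1,k):
    if st[i,4]>300:
        ys,xs=np.where(l==i);r=cv2.minAreaRect(np.c_[xs,ys].astype(np.float32));b=cv2.boxPoints(r)
        e=np.array([onz(w,*q,.0585) for q in b]);print(st[i],r,e.mean(0),[np.linalg.norm(e[j]-e[j-1]) for j in range(4)],e)
E
```

```text
10.1 [0.5144 0.3251 0.135 ] [-19.5528  47.9611 -31.1148  96.8893  33.2135  44.7188  47.3838] [[-0.9142 -0.4053  0.0006]
 [-0.4053  0.9142 -0.0018]
 [ 0.0002 -0.0019 -1.    ]]
[328.1385 251.0194]
[ 413   14  108  101 5474] ((465.2562255859375, 68.01727294921875), (123.16770935058594, 48.53057861328125), 43.66777801513672) [0.3801 0.355  0.0585] [np.float64(0.07342982717464178), np.float64(0.02488928876132769), np.float64(0.0717500086431486), np.float64(0.02624861425736354)] [[0.3825 0.3154 0.0585]
 [0.3593 0.3244 0.0585]
 [0.3766 0.394  0.0585]
 [0.4017 0.3863 0.0585]]
[ 226   19   99  103 4605] ((277.782470703125, 71.89971160888672), (39.49266052246094, 127.28445434570312), 46.005088806152344) [0.4269 0.2545 0.0585] [np.float64(0.02235053131628132), np.float64(0.07209149551220935), np.float64(0.021113635068594743), np.float64(0.07341024214848431)] [[0.4555 0.2285 0.0585]
 [0.3908 0.2602 0.0585]
 [0.3975 0.2802 0.0585]
 [0.464  0.2491 0.0585]]
[  73   86   83  109 5217] ((113.02054595947266, 142.55477905273438), (50.152915954589844, 115.69929504394531), 24.443954467773438) [0.5054 0.1
[... 595 characters left out ...]
5]]
[ 320  364  125   49 3212] ((382.2655334472656, 384.8138122558594), (121.91077423095703, 48.74769973754883), 4.763641834259033) [0.5931 0.4067 0.0585] [np.float64(0.09388559630866396), np.float64(0.04235028440173411), np.float64(0.0898404739664783), np.float64(0.04296684064127019)] [[0.6276 0.3703 0.0585]
 [0.5877 0.356  0.0585]
 [0.559  0.4411 0.0585]
 [0.5979 0.4594 0.0585]]
[ 499  426   44   54 1784] ((520.5, 452.5), (53.0, 43.0), 90.0) [0.6049 0.5354 0.0585] [np.float64(0.05310057448349998), np.float64(0.03336423490684294), np.float64(0.05333292494602185), np.float64(0.03509831134564495)] [[0.5892 0.5059 0.0585]
 [0.5756 0.5363 0.0585]
 [0.6201 0.5657 0.0585]
 [0.6345 0.5337 0.0585]]
```

```bash
python3 - <<'E'
from h import *
import pickle
w3=pickle.load(open('d3.pkl','rb'))[0];w5=pickle.load(open('w5.pkl','rb'));T=pickle.load(open('d0.pkl','rb'))['top']
print(tri((w3,325,227.5),(w5,326.5,248.5)),tri((T,205.8,254.1),(w5,326.5,248.5)))
h=np.radians(24.1);go([.514,.3255,.0335],toolR([0,0,-1],[-np.sin(h),np.cos(h),0]))
E
```

```text
(array([0.5152, 0.3262, 0.0483]), [np.float64(0.00017434897358642627), np.float64(0.0001743489735864808)]) (array([0.5135, 0.3262, 0.0589]), [np.float64(0.0017228732779805496), np.float64(0.001722873277980749)])
ROW [-0.025  0.007 -0.053  0.014  0.039  2.548] rows>= 2.4
```

send_rows --plan '[[[-0.02,0,-0.05,0,0.04,0.6,60],[-0.02,0,-0.05,0,0.04,1.2,60],[-0.02,0,-0.05,0,0.04,1.7,60],[-0.02,0,-0.05,0,0.04,2.1,60],[-0.02,0,-0.05,0,0.04,2.4,60],[-0.02,0,-0.05,0,0.04,2.55,60],[-0.02,0,-0.05,0,0.04,2.55,60],[-0.02,0,-0.05,0,0.04,2.55,5],[-0.02,0,-0.05,0,0.04,2.55,5],[-0.02,0,-0.05,0,0.04,2.55,5],[-0.02,0,-0.05,0,0.04,2.55,5],[-0.02,0,-0.05,0,0.04,2.55,5],[-0.02,0,-0.05,0,0.04,2.55,5],[-0.02,0,-0.05,0,0.04,2.55,5],[-0.02,0,-0.05,0,0.04,2.55,5],[-0.02,0,-0.05,0,0.04,2.55,5]]]' --force 80

```text
time: 11.48
position: [0.5144, 0.3272, 0.0341]
eef_rot: [[-0.913, -0.409, 0.001], [-0.409, 0.913, 0.002], [-0.002, 0.001, -1.0]]
wrist_force: [-0.5, -0.9, 7.4]
width: 0.195
grip_force: 78.9
```

```bash
python3 - <<'E'
from h import *
s=readout.get_state();print(s['time'],s['position'],s['eef_rot'],s['q'],s['width']*85.4,s['grip_force'],s['wrist_force'])
E
```

```text
11.4833 [0.5144 0.3272 0.0341] [[-0.9126 -0.4088  0.0013]
 [-0.4088  0.9126  0.0016]
 [-0.0018  0.001  -1.    ]] [-22.6788  55.9459 -25.5003  99.1479  39.4916  34.0648  42.2172] 16.6894689818114 78.91021013259888 [-0.4944 -0.946   7.4314]
```

```bash
cat >> h.py <<'E'
EX=np.cross(EY,A)
SEAT=np.array([.6501,.0614,.1774])+.0005*EX+.0002*EY
def ins(l,th=17.0,off=.0011,dx=0,dy=0):
    R=toolR(-A,Ro.from_rotvec(-np.radians(th)*A).apply(EY))
    return SEAT+A*(.0341+l)-off*R[:,0]+dx*EX+dy*EY,R
E
python3 - <<'E'
from h import *
go(*ins(.075));print(ins(.075))
E
```

```text
ROW [ 0.716 -5.095  9.74   0.553 -6.847 -6.08 ] rows>= 8.8
(array([0.6059, 0.0678, 0.2769]), array([[-0.8147,  0.4018,  0.4181],
       [ 0.4158,  0.9073, -0.0617],
       [-0.4042,  0.1236, -0.9063]]))
```

send_rows --plan '[[[0,0,0,0,0,-0.6,5],[0,0,0,0,0,-1.4,5],[0,0,0,0,0,-2.4,5],[0,0,1,0,0,-3.4,5],[0.2,-1,2.5,0,-0.8,-4.4,5],[0.4,-2,4,0.2,-1.6,-5.2,5],[0.55,-3,5.4,0.3,-2.5,-6.08,5],[0.72,-4,6.8,0.55,-3.5,-6.08,5],[0.72,-5.1,8.2,0.55,-4.5,-6.08,5],[0.72,-5.1,9.74,0.55,-5.5,-6.08,5],[0.72,-5.1,9.74,0.55,-6.3,-6.08,5],[0.72,-5.1,9.74,0.55,-6.85,-6.08,5],[0.72,-5.1,9.74,0.55,-6.85,-6.08,5],[0.72,-5.1,9.74,0.55,-6.85,-6.08,5],[0.72,-5.1,9.74,0.55,-6.85,-6.08,5],[0.72,-5.1,9.74,0.55,-6.85,-6.08,5]]]'

```text
time: 12.82
position: [0.6053, 0.0694, 0.2756]
eef_rot: [[-0.817, 0.399, 0.416], [0.413, 0.909, -0.061], [-0.403, 0.122, -0.907]]
wrist_force: [0.2, -0.3, -1.8]
width: 0.191
grip_force: 78.5
```

```bash
python3 - <<'E'
from h import *
import pickle
s=readout.get_state();print(s['time'],s['position'],s['eef_rot'],s['q'],s['width']*85.4,s['grip_force'],s['wrist_force'])
go(*ins(.075));go(*ins(.028))
w=grab('wrist','w6.png');pickle.dump(w,open('w6.pkl','wb'))
print(proj(w,SEAT),proj(w,SEAT+.026*A))
E
```

```text
12.8167 [0.6053 0.0694 0.2756] [[-0.8167  0.3995  0.4165]
 [ 0.4134  0.9085 -0.0609]
 [-0.4027  0.1224 -0.9071]] [-12.0632  27.2794  -6.5651 114.037   41.0471  20.8035  11.059 ] 16.309011827416114 78.52790594100952 [ 0.2124 -0.3124 -1.7928]
ROW [ 0.    -0.023  0.033 -0.041 -0.026 -0.021] rows>= 0.1
ROW [ 0.    -0.023  0.033 -0.043 -0.026  1.154] rows>= 1.1
[322.494  239.8217] [322.2925 249.4671]
```

send_rows --plan '[[[0,-0.02,0.03,-0.04,-0.03,0.4,5],[0,-0.02,0.03,-0.04,-0.03,0.8,5],[0,-0.02,0.03,-0.04,-0.03,1.1,5],[0,-0.02,0.03,-0.04,-0.03,1.25,5],[0,-0.02,0.03,-0.04,-0.03,1.3,5],[0,-0.02,0.03,-0.04,-0.03,1.3,5]]]'

```text
time: 13.37
position: [0.6274, 0.0636, 0.2284]
eef_rot: [[-0.815, 0.403, 0.417], [0.416, 0.907, -0.063], [-0.403, 0.122, -0.907]]
wrist_force: [-2.1, 1.4, -4.1]
width: 0.193
grip_force: 78.6
```

```bash
python3 - <<'E'
from h import *
s=readout.get_state();print(s['time'],s['width']*85.4,s['grip_force'],s['wrist_force'],s['moment'])
go(*ins(.022));go(*ins(.0))
E
```

```text
13.3667 16.48879300056127 78.58450412750244 [-2.1339  1.3538 -4.0502] [0.3838 1.163  0.0705]
ROW [-0.02  -0.01  -0.004 -0.007  0.029 -0.006] rows>= 0.0
ROW [-0.02  -0.01  -0.004 -0.007  0.03   0.544] rows>= 0.5
```

send_rows --plan '[[[0,0,0,0,0.03,0.05,5],[0,0,0,0,0.03,0.1,5],[0,0,0,0,0.03,0.15,5],[0,0,0,0,0.03,0.2,5],[0,0,0,0,0.03,0.25,5],[0,0,0,0,0.03,0.25,5]]]'

```text
time: 13.87
position: [0.6329, 0.0637, 0.2221]
eef_rot: [[-0.813, 0.403, 0.421], [0.417, 0.907, -0.062], [-0.406, 0.125, -0.905]]
wrist_force: [-1.1, 0.7, -2.7]
width: 0.191
grip_force: 80.7
```

```bash
python3 - <<'E'
from h import *
s=readout.get_state();print(s['time'],s['width']*85.4,s['grip_force'],s['wrist_force'],s['moment'],'tool force',np.array(s['eef_rot']).T@s['wrist_force'])
go(*ins(.012));go(*ins(.0))
E
```

```text
13.8667 16.335058533622547 80.71903109550476 [-1.1458  0.6796 -2.6614] [0.2975 1.0212 0.0506] tool force [ 2.2964 -0.1778  1.8848]
ROW [ 0.008  0.03  -0.02   0.039 -0.009  0.044] rows>= 0.1
ROW [ 0.008  0.03  -0.02   0.039 -0.009  0.344] rows>= 0.3
```

send_rows --plan '[[[0,0,0,0.03,0,0.06,5],[0,0,0,0.03,0,0.11,5],[0,0,0,0.03,0,0.16,5],[0,0,0,0.03,0,0.21,5],[0,0,0,0.03,0,0.26,5],[0,0,0,0.03,0,0.31,5],[0,0,0,0.03,0,0.33,5],[0,0,0,0.03,0,0.33,5]]]'

```text
time: 14.53
position: [0.6371, 0.0626, 0.2092]
eef_rot: [[-0.813, 0.404, 0.419], [0.418, 0.906, -0.064], [-0.406, 0.123, -0.906]]
wrist_force: [-10.8, 0.2, 13.9]
width: 0.192
grip_force: 83.5
```

```bash
python3 - <<'E'
from h import *
s=readout.get_state();print(s['time'],s['width']*85.4,s['grip_force'],s['moment'],'tool force',np.array(s['eef_rot']).T@s['wrist_force'])
go(*ins(.0))
E
```

```text
14.5333 16.368167763392055 83.47276210784912 [-0.0998  1.1412 -0.1697] tool force [  3.1838  -2.505  -17.1478]
ROW [-0.016  0.026 -0.023  0.006  0.014  0.007] rows>= 0.0
```

Contact came at the expected depth, with 17 N axial, so the handle is on the collar. Now I turn it clockwise, which is positive about tool z.

send_rows --plan '[[[0,0,0.5,0,0,0,5],[0,0,1.2,0,-0.003,0,5],[0,0,2,0,-0.005,0,5],[0,0,2.8,0.001,-0.007,0,5],[0,0,3.6,0.001,-0.009,0,5],[0,0,4.4,0.002,-0.01,0,5],[0,0,5.2,0.003,-0.012,0,5],[0,0,6,0.004,-0.014,0,5],[0,0,6.8,0.005,-0.015,0,5],[0,0,7.6,0.006,-0.017,0,5],[0,0,8.4,0.007,-0.018,0,5],[0,0,9.2,0.008,-0.02,0,5],[0,0,10,0.01,-0.021,0,5],[0,0,10.8,0.011,-0.022,0,5],[0,0,11.4,0.013,-0.023,0,5],[0,0,11.8,0.014,-0.024,0,5],[0,0,11.8,0.014,-0.024,0,5]]]'

```text
time: 15.95
position: [0.6357, 0.0617, 0.2087]
eef_rot: [[-0.071, 0.906, 0.418], [0.992, 0.108, -0.064], [-0.103, 0.41, -0.906]]
wrist_force: [-10.5, 1.2, 14.7]
width: 0.194
grip_force: 83.5
```

```bash
cat > st.py <<'E'
from h import *
s=readout.get_state();R=np.array(s['eef_rot'])
y=R[:,1];print(s['time'],'q7',s['q'][6],'width',s['width']*85.4,'M tool',R.T@s['moment'],'F tool',R.T@s['wrist_force'],'angle cw',np.degrees(np.arctan2(y@EX,y@EY)),'l',(s['position']-SEAT)@A-.0341)
E
python3 st.py
```

```text
15.95 q7 -28.24018370163985 width 16.537072790179824 M tool [ 1.2488 -0.1161 -0.0903] F tool [  0.4181  -3.3061 -17.8001] angle cw 76.18006402864907 l 0.00026108894344091527
```

send_rows --plan '[[[0,0,0.3,0,0,0,5],[0,0,0.6,0,0,0,5],[0,0,0.9,0,0,0,5],[0,0,1.2,0.001,0,0,5],[0,0,1.5,0.001,0,0,5],[0,0,1.7,0.001,0,0,5],[0,0,1.7,0.001,0,0,5]]]'

```text
time: 16.53
position: [0.6354, 0.0616, 0.2085]
eef_rot: [[0.063, 0.907, 0.417], [0.997, -0.039, -0.064], [-0.042, 0.42, -0.906]]
wrist_force: [-10.1, 0.4, 13.9]
width: 0.195
grip_force: 83.5
```

```bash
python3 st.py
```

```text
16.5333 q7 -32.70607292352109 width 16.6145302927822 M tool [ 1.2921 -0.3056 -0.0821] F tool [ -0.7927  -3.2902 -16.8641] angle cw 84.62717413298594 l 0.00026718326032323936
```

send_rows --plan '[[[0,0,0.2,0,0,0,5],[0,0,0.4,0,0,0,5],[0,0,0.6,0,0,0,5],[0,0,0.8,0,0,0,5],[0,0,0.8,0,0,0,5]]]'

```text
time: 16.95
position: [0.6352, 0.0616, 0.2084]
eef_rot: [[0.125, 0.9, 0.417], [0.992, -0.108, -0.065], [-0.013, 0.422, -0.907]]
wrist_force: [-12.7, 0.7, 15.1]
width: 0.196
grip_force: 83.6
```

```bash
python3 st.py
```

```text
16.95 q7 -34.798491812601135 width 16.71304685956203 M tool [ 1.3566 -0.4435 -0.2126] F tool [ -1.0734  -5.1063 -19.0071] angle cw 88.59812430718806 l 0.00022678388348515433
```

Torque is starting to rise, so I continue slowly.

send_rows --plan '[[[0,0,0.2,0,0,0,5],[0,0,0.4,0,0,0,5],[0,0,0.6,0,0,0,5],[0,0,0.6,0,0,0,5]]]'

```text
time: 17.28
position: [0.635, 0.0617, 0.2083]
eef_rot: [[0.171, 0.893, 0.417], [0.985, -0.159, -0.065], [0.009, 0.422, -0.907]]
wrist_force: [-12.3, 1.4, 15.0]
width: 0.194
grip_force: 83.7
```

```bash
python3 st.py
```

```text
17.2833 q7 -36.34605223704083 width 16.56987212397309 M tool [ 1.3708 -0.5313 -0.4414] F tool [ -0.5965  -4.8942 -18.869 ] angle cw 91.52944191922386 l 0.00021987024850295828
```

send_rows --plan '[[[0,0,0.3,0,0,0,5],[0,0,0.6,0,0,0,5],[0,0,0.9,0,0,0,5],[0,0,0.9,0,0,0,5],[0,0,0.9,0,0,0,5]]]'

```text
time: 17.7
position: [0.6349, 0.0618, 0.2082]
eef_rot: [[0.238, 0.878, 0.416], [0.97, -0.232, -0.064], [0.04, 0.419, -0.907]]
wrist_force: [-11.7, 0.5, 15.2]
width: 0.195
grip_force: 84.2
```

```bash
python3 st.py
```

```text
17.7 q7 -38.61127560938656 width 16.626850778626423 M tool [ 1.3054 -0.7742 -1.0606] F tool [ -1.6482  -3.9877 -18.6696] angle cw 95.83704877091809 l 0.00022556406919250344
```

The stop is reached: torque has risen to 1.06 N m against 0.15 N m of friction. I unwind slightly within the bore's play, then open and back off along the shaft.

send_rows --plan '[[[0,0,-0.3,0,0,0,5],[0,0,-0.6,0,0,0,5],[0,0,-0.6,0,0,0,16],[0,0,-0.6,0,0,0,24],[0,0,-0.6,0,0,0,34],[0,0,-0.6,0,0,0,46],[0,0,-0.6,0,0,0,60],[0,0,-0.6,0,0,0,60],[0,0,-0.6,0,0,-0.2,60],[0,0,-0.6,0,0,-0.6,60],[0,0,-0.6,0,0,-1.2,60],[0,0,-0.6,0,0,-2,60],[0,0,-0.6,0,0,-2.4,60],[0,0,-0.6,0,0,-2.4,60]]]'

```text
time: 18.87
position: [0.5969, 0.0686, 0.2985]
eef_rot: [[0.195, 0.885, 0.423], [0.981, -0.186, -0.062], [0.025, 0.427, -0.904]]
wrist_force: [0.7, -0.3, 1.6]
width: 0.705
grip_force: 0.0
```

```bash
python3 st.py; python3 - <<'E'
from h import *
import pickle
w=grab('wrist','w7.png');t=grab('top','t7.png');S=grab('scene','s7.png');pickle.dump((w,t,S),open('d7.pkl','wb'))
def crop(d,c,h):
    x,y=np.round(c).astype(int);y0=max(y-h,0);x0=max(x-h,0);return cv2.resize(d['frame'][y0:y0+2*h,x0:x0+2*h],(400,400),interpolation=2)
a=crop(w,proj(w,SEAT),80);b=crop(S,proj(S,SEAT+.02*A),36);print(proj(w,SEAT),proj(t,SEAT))
cv2.imwrite('pics/fin.png',np.hstack([a,b]))
E
```

```text
18.8667 q7 -37.13154994351021 width 60.20453821720184 M tool [ 0.4263  0.0124 -0.0622] F tool [-0.1498  1.3176 -1.1086] angle cw 93.16381332475733 l 0.09832167975270537
[319.0191 232.117 ] [310.2037 189.4905]
```

View pics/fin.png

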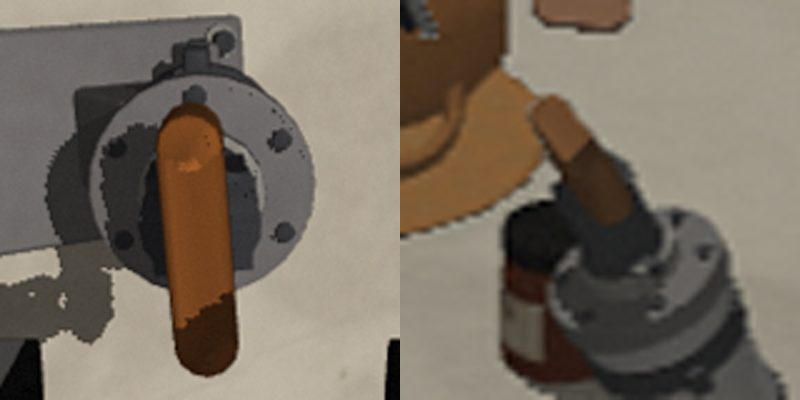

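The handle sits on the shaft with its hub down on the collar, and the fingers are clear. One last numeric check of bar angle and height, the dish and the bystanders before handing in.

```bash
python3 - <<'E'
from h import *
import pickle
w,t,S=pickle.load(open('d7.pkl','rb'));D0=pickle.load(open('d0.pkl','rb'))
d=w;hsv=cv2.cvtColor(d['frame'],cv2.COLOR_BGR2HSV);x,y=proj(d,SEAT+.05*A).astype(int)
m=((hsv[...,0]<20)&(hsv[...,1]>90)&(hsv[...,2]>25)).astype(np.uint8);M=np.zeros_like(m);M[y-80:y+90,x-50:x+50]=m[y-80:y+90,x-50:x+50]
k,l,st,c=cv2.connectedComponentsWithStats(M);i=1+np.argmax(st[1:,4]);ys,xs=np.where(l==i);r=cv2.minAreaRect(np.c_[xs,ys].astype(np.float32));b=cv2.boxPoints(r)
for h in (.0585,.0685):
    e=[]
    for q in b:
        o,v=ray(d,*q);e.append(o+v*((SEAT+h*A-o)@A)/(v@A))
    e=np.array(e);E=[e[1]-e[0],e[2]-e[1]];kx=max(E,key=np.linalg.norm);n=e.mean(0)-SEAT-h*A
    print(h,st[i,4],'len',[np.linalg.norm(q)*1000 for q in E],'angle cw of bar from EX',np.degrees(np.arctan2(-kx@EY,kx@EX))%180,'centre off mm',1000*n@EX,1000*n@EY)
for n,a,bx in(('T',t,(395,220,490,315)),):
    x0,y0,x1,y1=bx;mm=(a['frame'][y0:y1,x0:x1].max(2)<45).astype(np.uint8);k,l,st,c=cv2.connectedComponentsWithStats(mm);print([(c[i]+[x0,y0],st[i,4]) for i in range(1,k) if st[i,4]>30])
for nm,(x,y) in dict(jar=(238,173),spool=(318,298),cup=(368,306)).items():
    print(nm,np.abs(t['frame'][y-14:y+14,x-14:x+14].astype(int)-D0['top']['frame'][y-14:y+14,x-14:x+14]).mean())
E
```

```text
0.0585 2778 len [np.float64(17.785742457869713), np.float64(75.01827072901747)] angle cw of bar from EX 88.87899608476127 centre off mm -0.5200882487955566 1.9955643233875493
0.0685 2778 len [np.float64(16.962931067272468), np.float64(71.54774439001594)] angle cw of bar from EX 88.8789960847612 centre off mm -0.20649670034901835 4.938228300979685
[(array([440.7451, 268.634 ]), np.int32(153))]
jar 9.678146258503402
spool 83.22278911564626
cup 33.33418367346939
```

```bash
python3 - <<'E'
from h import *
import pickle
w,t,S=pickle.load(open('d7.pkl','rb'));D0=pickle.load(open('d0.pkl','rb'))['scene']
for nm,(x,y) in dict(jar=(340,213),spool=(258,285),cup=(268,312)).items():
    print(nm,[np.abs(S['frame'][y-9+j:y+9+j,x-9+i:x+9+i].astype(int)-D0['frame'][y-9:y+9,x-9:x+9]).mean().round(1) for i,j in((0,0),(2,0),(0,2),(-2,0),(0,-2))],S['frame'][y-9:y+9,x-9:x+9].mean(),D0['frame'][y-9:y+9,x-9:x+9].mean())
E
```

```text
jar [np.float64(6.2), np.float64(22.2), np.float64(13.9), np.float64(24.8), np.float64(14.7)] 52.86213991769547 55.11213991769547
spool [np.float64(2.4), np.float64(20.2), np.float64(22.4), np.float64(20.7), np.float64(20.0)] 89.65843621399176 87.30864197530865
cup [np.float64(8.8), np.float64(10.3), np.float64(11.6), np.float64(9.7), np.float64(12.3)] 55.34465020576132 61.21913580246913
```

The bystanders have not moved; the remaining differences are shadow. The handle is home (bar length at the seated height reads 75 mm against 74 nominal), and its angle fits the stop plus the bore's play.

```bash
python3 -c "
from station import finish_job
print(finish_job())"
```

```text
the job is handed in; nothing more can be done
None
```

I handed the job in at about 19 s of the 64 s allowed: the cap is in the dish, and the T-handle is home on the shaft, turned clockwise to its stop (1.06 N m; lug and pin were out of view) and released, with the jar, spool and cup where they stood.

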